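# Scrape a mould plate clear and stand the scraper on edge

### The arm

A 7-joint arm with a two-finger parallel gripper is mounted at the origin on the work surface. World frame = base frame: x ahead of the robot, y to its left, z up, the work surface at z = 0. Lengths are in m, angles in degrees, forces in N, time in s.
With the tool pointing down it reaches from about 0.425 to 0.875 m from the base axis. Payload 8.4 kg.
Tool frame: the origin (TCP) lies midway between the tips of the shut fingers; the grasp point (between the pads) lies 19 mm behind it (ctrl.hold_point_z is the distance from the TCP to the grasp point, in m); z points along the fingers, y is the line along which they close (so a half turn about z gives the same grasp; the last joint's range is limited). The gripper opens to 87 mm and grips with 3 to 60 N. Pads are 19 mm wide; open, the fingers measure 117 mm over their backs; the gripper's body (75 mm by 190 mm) begins 51 mm behind the grasp point.
Start: joints at [-81.601, 19.091, 2.286, 83.961, -0.768, 76.965, -3.352], TCP at [0.158, 0.63, 0.223] pointing down, gripper open.
Joint ranges: [-147.57, 147.57], [-21.85, 119.76], [-74.77, 79.35], [14.55, 137.4], [-85.83, 265.84], [4.83, 119.75], [-152.11, 152.11]. Speed limits (degrees/s): [127.2, 127.2, 159.86, 159.86, 180, 180, 180].

### API

Orientations are given as [roll, pitch, yaw] about the fixed x, y, z axes, in that order (R = Rz(yaw) Ry(pitch) Rx(roll)).
In Python, from plant import ctrl gives the robot as it stands.
- The arm moves only by the tool apply_moves, never from a script. Its argument "increments" is a list of rows, each an object of numbers: "claw": the finger opening in mm, from 0 to 87; "tx", "ty", "tz": the shift along the tool's x, y, z in units of 0.5 m (1.0 is 0.5 m); "ax", "ay", "az": the turn, a rotation vector about the tool's x, y, z in units of pi rad (1.0 is pi rad). A call has exactly 10 rows; each row is the pose to reach, as a shift and turn from the pose commanded when the call began, along the tool's axes at that moment, turning the shorter way round; what a row does not reach only later rows make up. A row lasts 1/8 s, in which the tool goes at most 62.5 mm and 10.7 degrees, less where a joint would pass 70% of its speed; a pose out of reach is approached as far as the arm can. A call with a number of a shift or a turn outside -1 to 1 is refused whole. A call with a gripper value outside its range is refused whole. The fingers move at their own pace and stop on an object; "force" is the grip in N (left out, the last holds). Time passes only in rows, so rows that repeat a pose let the fingers close, or fill a call up. It gives the time, the measured TCP pose, the force, the opening and the grip force at its end, in the units of the state.
- ctrl.get_obs(): the state, without advancing time (a new reading comes with each control period).
- ctrl.snapshot(name): name is "side" or "top"; returns a dict with "img" (400x640x3 uint8, red, green, blue), "intrinsics" (3x3 intrinsics, pixels), "dist_coeffs" ([k1, k2, p1, p2, k3] as OpenCV has them; the pictures are not rectified), "origin" and "attitude" of the camera in the world. Camera axes: x right, y up, looking along -z (the intrinsics and any distortion apply to the point x, -y, -z); pixel columns grow to the right and rows downward; lengths in m; the calibration is good to about 2 mm. A picture is of the moment at which its call begins. There is no depth.
- ctrl.hand_in(): hands the job in; it is judged then, once.
The state is a dict: "t": time; "joint_positions": joint angles; "joint_velocities": joint speeds; "tau": joint torques, N m; "position": TCP position; "eef_rot": TCP orientation; "force": force on the tool from outside, world axes, zero at the start; "moment": the same for the moment, N m; "grip_width": finger opening in m; "grasp_force": force on a finger pad.
Only numpy, scipy, OpenCV 4.12 (cv2) and the standard library are available. Lean on these libraries where they do the work, as an engineer would, in place of code of your own. Each camera call takes 0.05 s, during which the arm holds its last target. There are 200 camera calls.

### The job

Pick up the scraper by its handle and turn it onto one of its long edges, press that edge gently but firmly on the steel plate at the mat end, behind all the offcuts, and keep it pressed while you wipe towards the tray until every offcut has dropped into the tray. Then stand the scraper on the mat, upright on a long thin edge, and let go. Move the offcuts only with the scraper, never with the fingers, do not bear down hard on the plate, and leave the bushings and caps where they are.

Things in the scene. Friction and masses are not known exactly. Their poses are not given: they have to be found in the camera images.
- plate: Flat steel mould plate, fixed, 180 mm (its x) by 260 mm (its y), top face 42 mm above the bench. Along both 260 mm sides runs a dark rim 8 mm wide, 6 mm above the top face, 164 mm clear between the rims; both 180 mm ends (+y, -y) are open and level. Origin: centre of its underside, on the bench; z up.
- tray: Open grey sheet-metal scrap tray, fixed, outside 200 mm (its x) by 168 mm (its y), 18 mm high, walls 3 mm. It stands close against one open end of the plate, its centre 215 mm from the plate's centre along the plate's +y or -y (this varies), with the plate's yaw. Origin: centre of its underside.
- mat: Black rubber mat, fixed, 220 mm (its x) by 160 mm (its y), 4 mm thick, 5 mm off the plate's other open end (centre 215 mm from the plate's centre), with the plate's yaw. Origin: centre of its underside.
- scraper: Scraper, 0.5 kg: aluminium slab 76 (its x) by 145 (y) by 20 mm (z), with a wooden handle block 34 (x) by 40 mm (y) standing 46 mm out of the middle of one broad face (z = 20 to 66 mm). At the start it lies flat on the mat, handle up. Its two 145 mm long thin edges (x = +38 and -38 mm) are alike; either may scrape. Origin: centre of the broad face without handle; z along the handle.
- blade_mid (a point): Centre of the scraper's aluminium slab (scraper z = 10 mm), 38 mm from either long edge.
- handle_mid (a point): Centre of the scraper's wooden handle (scraper z = 46 mm), with the scraper's axes.
- chip_a: A loose black hard-plastic moulding offcut (20 g), lying flat on the steel plate, in any yaw: a bar 50 x 20 x 8 mm. Origin: centre of its underside.
- chip_b: A loose black hard-plastic moulding offcut (20 g), lying flat on the steel plate, in any yaw: a disc 42 mm across and 8 mm thick with a 12 mm stub 8 mm high on top. Origin: centre of its underside.
- chip_c: A loose black hard-plastic moulding offcut (20 g), lying flat on the steel plate, in any yaw: a T, 44 x 39 x 8 mm. Origin: centre of its underside.
- chip_d: A loose black hard-plastic moulding offcut (20 g), lying flat on the steel plate, in any yaw: a runner 46 mm long, 8 mm thick, with two 24 mm round lobes. Origin: centre of its underside.
- bushing_cone: Bystander: black tapered bushing, 76 mm across the top, 55 mm high. Origin: centre of its underside.
- bushing_flange: Bystander: black bushing with a 68 mm foot flange, 45 mm high. Origin: centre of its underside.
- cap_1: Bystander: whitish moulded cap, 66 mm across the foot, 50 mm high. Origin: centre of its underside.
- cap_2: Bystander: another such cap.
- bushing_round: Bystander: plain black round bushing, 60 mm across, 40 mm high. Origin: centre of its underside.
- bushing_round_2: Bystander: another such bushing.
Mind the look-alikes: they are no part of the job. What is shaped like the chip_d but pink or purple is not meant.

How it is judged:
By the outcome, as a careful person would: the job done as asked, in the order asked, and still so for the second after the job is handed in, with the robot touching nothing.
It also fails if it takes over 58 s, if anything falls off the work surface, if the arm or the gripper's body presses on something with over 40 N, if the wrist force passes 120 N, or if a joint passes its speed limit or range.

## Working session

There is one attempt and no reset: what is moved stays moved. The work goes in short steps, Python scripts to look and compute and a tool call to move; the robot and the scene stay as the last step left them, time stands still between calls to the robot, and variables do not carry over. Pictures are saved under pics/ and viewed, at most 10 in all, crops included, and the job is handed in when it is done.

Besides the shell and the picture viewer there is one more tool, called after "Request:" as a command line: name --argument value ..., lists and objects as JSON in quotes. apply_moves: Moves the arm, as the interface text tells. Its arguments: {"type":"object","properties":{"increments":{"type":"array"},"force":{"type":"number"}},"required":["increments"]}

```bash
ls; mkdir -p pics
cat > h.py <<'E'
import numpy as np, cv2
from scipy.spatial.transform import Rotation as R
from plant import ctrl
def snap(n,f=None):
    s=ctrl.snapshot(n)
    if f: cv2.imwrite('pics/'+f,s['img'][:,:,::-1])
    return s
def cam(s):
    a=np.array(s['attitude'],float)
    M=a if a.shape==(3,3) else R.from_euler('xyz',a,degrees=True).as_matrix()
    return M,np.array(s['origin'],float),np.array(s['intrinsics'],float),np.array(s['dist_coeffs'],float)
def ray(s,px,z):
    M,o,K,d=cam(s)
    u=cv2.undistortPoints(np.array(px,float).reshape(-1,1,2),K,d).reshape(-1,2)
    v=np.c_[u[:,0],-u[:,1],-np.ones(len(u))]@M.T
    return o+v*((z-o[2])/v[:,2])[:,None]
def proj(s,P):
    M,o,K,d=cam(s)
    q=(np.array(P,float).reshape(-1,3)-o)@M*[1,-1,-1]
    return cv2.projectPoints(q,np.zeros(3),np.zeros(3),K,d)[0].reshape(-1,2)
E
python3 - <<'E'
from h import *
for n in('top','side'):
    s=snap(n,n+'0.png'); print(n,s['origin'],s['attitude'],s['intrinsics'],s['dist_coeffs'])
o=ctrl.get_obs();print({k:np.round(v,3) for k,v in o.items()}); print(ctrl.hold_point_z)
E
```

```text
pics
top [0.52714107 0.00588956 0.79237925] [  3.36061426   1.82246698 -88.74128074] [[386.67327853   0.         318.74756389]
 [  0.         386.67327853 199.36526284]
 [  0.           0.           1.        ]] [-0.06307917  0.          0.          0.          0.        ]
side [0.17817759 0.64745678 0.51249761] [  58.88474459    0.53023297 -148.71561872] [[431.63977006   0.         322.23337215]
 [  0.         431.63977006 199.80317475]
 [  0.           0.           1.        ]] [0.04132516 0.         0.         0.         0.        ]
{'t': np.float64(0.1), 'joint_positions': array([-81.599,  19.129,   2.286,  84.007,  -0.767,  76.965,  -3.35 ]), 'joint_velocities': array([ 0.04 , -0.155,  0.021, -0.105,  0.056, -0.04 , -0.024]), 'tau': array([ 6.0000e-03, -6.5781e+01,  1.3410e+00, -4.0472e+01, -6.0000e-02,
        4.1000e-02,  0.0000e+00]), 'position': array([0.158, 0.63 , 0.222]), 'eef_rot': array([-1.79914e+02,  7.00000e-03,  1.65915e+02]), 'force': array([ 0.389, -0.08 ,  0.373]), 'moment': array([0.01 , 0.06 , 0.012]), 'grasp_force': np.float64(0.0), 'grip_width': np.float64(0.087)}
0.0187
```

View pics/top0.png

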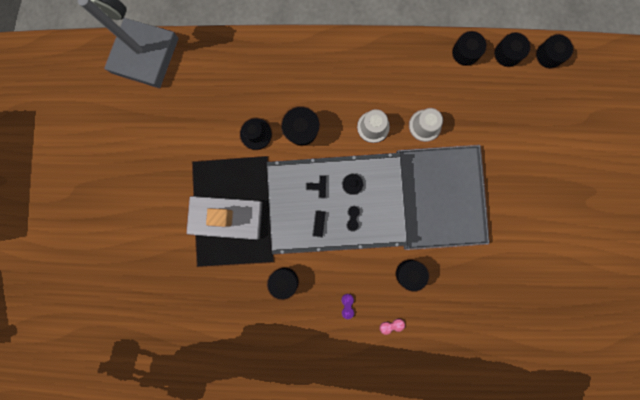

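View pics/side0.png

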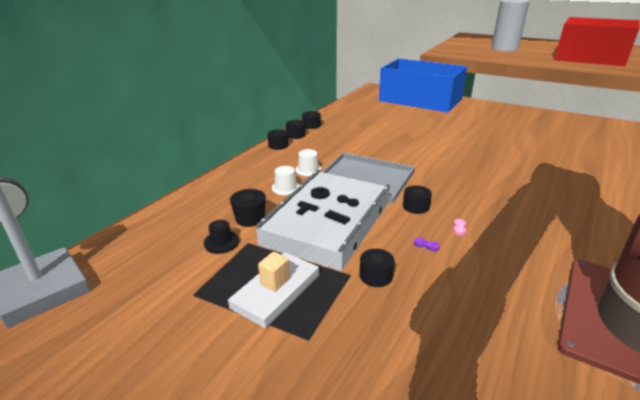

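The top view (image right = −y, up = +x) shows the mat at (232,212), with the scraper on it and its handle at (218,217). The plate centre is near (337,202) and the tray near (445,196). The black shapes on the plate are the T (317,186), disc (353,184), bar (319,223) and runner (354,217). The purple (348,306) and pink (393,327) runner shapes lie on the wood, so they are decoys. The only chip_d candidate is the black one at (354,217), because it is black and on the plate.

```bash
cat > m.py <<'E'
from h import *
s=snap('top'); im=s['img']; hsv=cv2.cvtColor(im,cv2.COLOR_RGB2HSV); H,S,V=cv2.split(hsv)
def blobs(m,mn):
    c,_=cv2.findContours(m.astype(np.uint8)*255,cv2.RETR_EXTERNAL,cv2.CHAIN_APPROX_NONE)
    return sorted([k for k in c if cv2.contourArea(k)>mn],key=cv2.contourArea,reverse=True)
def show(n,c,z):
    b=cv2.boxPoints(cv2.minAreaRect(c)); p=ray(s,b,z)[:,:2]
    e=p[1]-p[0]; f=p[2]-p[1]
    if np.linalg.norm(f)>np.linalg.norm(e): e,f=f,e
    print(n,'px',np.round(b.mean(0)),'ctr',np.round(p.mean(0),4),'size',np.round([np.linalg.norm(e),np.linalg.norm(f)],4),'yaw long',round(np.degrees(np.arctan2(e[1],e[0]))%180,1))
    return p
g=(S<60)&(V>120); g[:, :150]=0; g[:140]=0; g[260:]=0
for c in blobs(g,1500): print('grey',cv2.boundingRect(c),show('plate?',c,.042).round(4).tolist())
w=(S<60)&(V>100); w[:,265:]=0; w[:, :180]=0; w[:190]=0; w[245:]=0
o=(H>5)&(H<30)&(S>70)&(V>130); o[:,240:]=0;o[:, :200]=0;o[:200]=0;o[235:]=0
hc=blobs(o,50)[0]; print('handle px',cv2.boundingRect(hc)); show('handle@70',hc,.070)
for c in blobs(w|o,400): show('slab@24',c,.024)
k=(V<60); k[:165]=0;k[238:]=0;k[:,:285]=0;k[:,390:]=0
for c in blobs(k,40): show('chip',c,.050)
k=(V<45); k[:150]=0;k[270:]=0;k[:,:185]=0;k[:,275:]=0
for c in blobs(k|w|o,2000): show('mat',c,.004)
v=im[120:310,170:500]; cv2.imwrite('pics/crop.png',cv2.resize(v[:,:,::-1],None,fx=2.4,fy=2.4,interpolation=cv2.INTER_CUBIC))
E
python3 m.py
```

```text
plate? px [336. 203.] ctr [ 0.5647 -0.0028] size [0.2621 0.1635] yaw long 94.6
grey (268, 157, 138, 93) [[0.6359, 0.1345], [0.657, -0.1268], [0.4939, -0.1384], [0.4719, 0.1194]]
plate? px [223. 217.] ctr [0.5314 0.2187] size [0.1418 0.0749] yaw long 86.8
grey (187, 196, 73, 43) [[0.4976, 0.2908], [0.5725, 0.2879], [0.5646, 0.1463], [0.4907, 0.1498]]
handle px (206, 208, 21, 19)
handle@70 px [216. 217.] ctr [0.5318 0.2234] size [0.0382 0.0328] yaw long 86.9
slab@24 px [223. 217.] ctr [0.5317 0.2233] size [0.1462 0.077 ] yaw long 86.9
chip px [353. 184.] ctr [ 0.6022 -0.0348] size [0.0385 0.0367] yaw long 91.1
chip px [319. 223.] ctr [0.5242 0.0289] size [0.0475 0.0184] yaw long 174.2
chip px [353. 218.] ctr [ 0.5358 -0.036 ] size [0.0463 0.0213] yaw long 176.6
chip px [316. 186.] ctr [0.5957 0.036 ] size [0.041  0.0361] yaw long 178.4
mat px [228. 211.] ctr [0.5455 0.22  ] size [0.2163 0.1772] yaw long 4.6
```

View pics/crop.png

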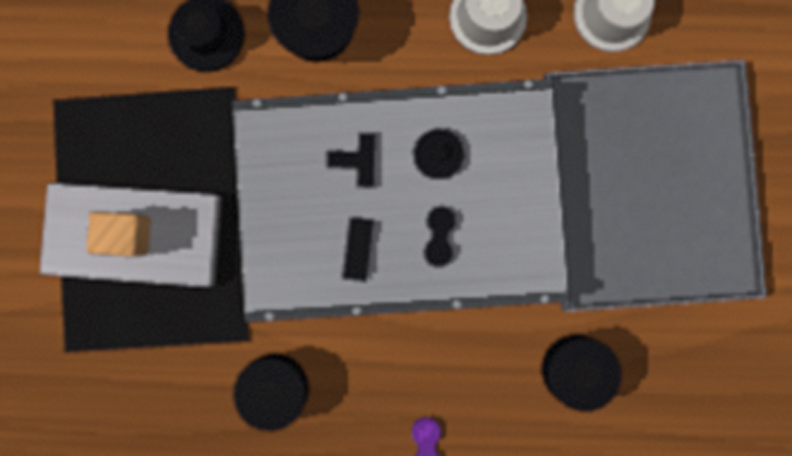

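The crop confirms the four black offcuts on the plate, with the black runner in the lower right, and the scraper on the mat. Sizes check out: slab 146×77 mm, handle 38×33 mm, plate clear area 262×164 mm. The plate yaw is 4.6° and the tray lies towards −y. I'll grip the handle's y faces with the tool tilted 30°, so that scraping needs only a 60° sideways tilt.

```bash
cat >> h.py <<'E'
def frame(y,z):
    y=np.array(y,float);y/=np.linalg.norm(y);z=np.array(z,float);z-=y*(y@z);z/=np.linalg.norm(z)
    return np.c_[np.cross(y,z),y,z]
L=np.radians(86.9); Ls=np.array([np.cos(L),np.sin(L),0]); N=np.array([-np.sin(L),np.cos(L),0])  # N ~ -x
PL=np.array([.5647,-.0028,0]); c=np.array([np.cos(np.radians(4.6)),np.sin(np.radians(4.6)),0]); d=np.array([c[1],-c[0],0])
def Rg(b): b=np.radians(b); return frame(Ls,N*np.sin(b)-[0,0,np.cos(b)])
def Rs(a): a=np.radians(a); return frame(c,d*np.sin(a)-np.array([0,0,np.cos(a)]))
def tgt(gp,Rt,back=0): return np.array(gp)+Rt[:,2]*(0.0187-back)
def inc(p,Rt,p0=None,R0=None):
    o=ctrl.get_obs(); p0=np.array(o['position']) if p0 is None else p0
    R0=R.from_euler('xyz',o['eef_rot'],degrees=True).as_matrix() if R0 is None else R0
    t=R0.T@(p-p0)/.5; r=R.from_matrix(R0.T@Rt).as_rotvec()/np.pi
    print('t',np.round(t,4),'a',np.round(r,4),'deg',round(np.linalg.norm(r)*180,1),'mm',round(np.linalg.norm(p-p0)*1000,1))
def st():
    o=ctrl.get_obs(); print('t',o['t'],'q',np.round(o['joint_positions'],1),'p',np.round(o['position'],4),'rpy',np.round(o['eef_rot'],1),'F',np.round(o['force'],1),'M',np.round(o['moment'],2),'w',round(o['grip_width'],4),'gf',o['grasp_force'])
E
python3 - <<'E'
from h import *
G=[.5318,.2233,.053]; Rt=Rg(30); print(Rt, tgt(G,Rt)); inc(tgt(G,Rt,.09),Rt)
E
```

```text
[[-0.86475812  0.05407881 -0.49926834]
 [ 0.04683363  0.99853667  0.02703941]
 [ 0.5         0.         -0.8660254 ]] [0.52246368 0.22380564 0.03680532]
t [-0.9929 -0.5935  0.2151] a [ 0.0156  0.1661 -0.0597] deg 31.9 mm 588.3
```

Request:
apply_moves --increments '[{"tx":-0.1,"ty":-0.06,"tz":0.0,"ax":0.002,"ay":0.02,"az":-0.006,"claw":87},{"tx":-0.2,"ty":-0.12,"tz":0.02,"ax":0.004,"ay":0.04,"az":-0.012,"claw":87},{"tx":-0.32,"ty":-0.19,"tz":0.04,"ax":0.006,"ay":0.06,"az":-0.02,"claw":87},{"tx":-0.44,"ty":-0.26,"tz":0.06,"ax":0.008,"ay":0.08,"az":-0.028,"claw":87},{"tx":-0.56,"ty":-0.33,"tz":0.09,"ax":0.01,"ay":0.1,"az":-0.036,"claw":87},{"tx":-0.68,"ty":-0.4,"tz":0.12,"ax":0.012,"ay":0.12,"az":-0.042,"claw":87},{"tx":-0.8,"ty":-0.47,"tz":0.15,"ax":0.014,"ay":0.14,"az":-0.05,"claw":87},{"tx":-0.9,"ty":-0.54,"tz":0.18,"ax":0.0156,"ay":0.16,"az":-0.056,"claw":87},{"tx":-0.97,"ty":-0.58,"tz":0.205,"ax":0.0156,"ay":0.166,"az":-0.06,"claw":87},{"tx":-0.993,"ty":-0.5935,"tz":0.215,"ax":0.0156,"ay":0.166,"az":-0.06,"claw":87}]'

```text
t: 1.4
position: [0.5693, 0.2178, 0.1129]
eef_rot: [-179.9, -30.1, 176.7]
force: [-0.3, 0.3, 0.1]
grip_width: 0.087
grasp_force: 0.0
```

Run:
```python
from h import *
st(); G=[.5318,.2233,.053]; Rt=Rg(30); inc(tgt(G,Rt,.09),Rt); inc(tgt(G,Rt),Rt)
```

```text
t 1.4 q [-28.2  41.2  15.8  71.6 -18.7  97.7  75.6] p [0.5693 0.2178 0.1129] rpy [-179.9  -30.1  176.7] F [-0.3  0.3  0.1] M [ 0.01 -0.6  -0.03] w 0.087 gf 0.0
t [ 0.0054  0.007  -0.0011] a [ 0.     -0.0003 -0.001 ] deg 0.2 mm 4.4
t [0.0052 0.0069 0.1789] a [ 0.     -0.0003 -0.001 ] deg 0.2 mm 89.6
```

Request:
apply_moves --increments '[{"tz":0.02},{"tz":0.05},{"tz":0.08},{"tz":0.11},{"tz":0.14},{"tz":0.16},{"tz":0.175},{"tz":0.18},{"tz":0.18},{"tz":0.18}]'

```text
invalid input
```

Run:
```python
from h import *
st(); G=[.5318,.2233,.053]; Rt=Rg(30); inc(tgt(G,Rt),Rt)
s=snap('side','g.png'); cv2.imwrite('pics/g2.png',cv2.resize(s['img'][180:340,160:400,::-1],None,fx=3,fy=3))
```

```text
t 1.4 q [-28.2  41.2  15.8  71.6 -18.7  97.7  75.6] p [0.5693 0.2178 0.1129] rpy [-179.9  -30.1  176.7] F [-0.3  0.3  0.1] M [ 0.01 -0.6  -0.03] w 0.087 gf 0.0
t [0.0052 0.0069 0.1789] a [ 0.     -0.0003 -0.001 ] deg 0.2 mm 89.6
```

View pics/g2.png

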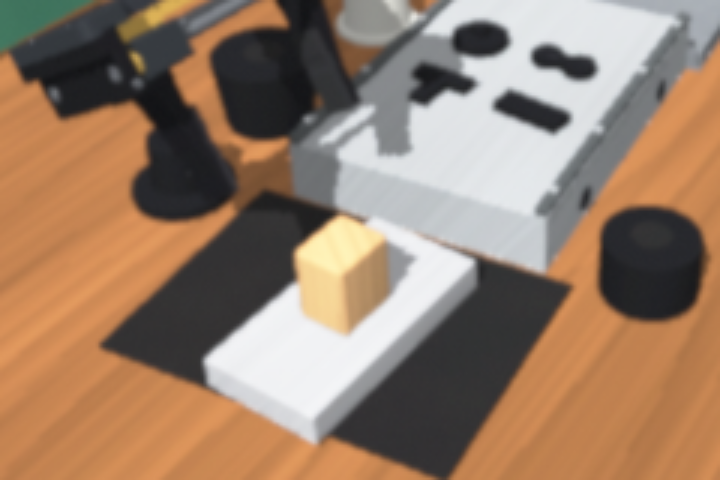

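The picture shows the handle clear, with the two open fingers behind it at (165,60) and (310,60). Every key is needed in each row, so I'll resend the descent in full.

Request:
apply_moves --increments '[{"tx":0,"ty":0,"tz":0.02,"ax":0,"ay":0,"az":0,"claw":87},{"tx":0,"ty":0,"tz":0.05,"ax":0,"ay":0,"az":0,"claw":87},{"tx":0,"ty":0,"tz":0.08,"ax":0,"ay":0,"az":0,"claw":87},{"tx":0,"ty":0,"tz":0.11,"ax":0,"ay":0,"az":0,"claw":87},{"tx":0,"ty":0,"tz":0.14,"ax":0,"ay":0,"az":0,"claw":87},{"tx":0,"ty":0,"tz":0.16,"ax":0,"ay":0,"az":0,"claw":87},{"tx":0,"ty":0,"tz":0.175,"ax":0,"ay":0,"az":0,"claw":87},{"tx":0,"ty":0,"tz":0.18,"ax":0,"ay":0,"az":0,"claw":87},{"tx":0,"ty":0,"tz":0.18,"ax":0,"ay":0,"az":0,"claw":87},{"tx":0,"ty":0,"tz":0.18,"ax":0,"ay":0,"az":0,"claw":87}]'

```text
t: 2.7
position: [0.5231, 0.2243, 0.0374]
eef_rot: [179.9, -29.9, 177.0]
force: [-0.3, -0.6, 0.1]
grip_width: 0.0874
grasp_force: 0.0
```

Run:
```python
from h import *
st(); G=[.5318,.2233,.053]; Rt=Rg(30); inc(tgt(G,Rt),Rt)
s=snap('side'); cv2.imwrite('pics/g3.png',cv2.resize(s['img'][180:340,160:400,::-1],None,fx=3,fy=3))
```

```text
t 2.7 q [-30.1  40.5  14.6  82.3 -19.1  87.6  76.4] p [0.5231 0.2243 0.0374] rpy [179.9 -29.9 177. ] F [-0.3 -0.6  0.1] M [-0.02 -0.58 -0.03] w 0.0874 gf 0.0
t [ 0.0004 -0.0011  0.0016] a [0.0003 0.0004 0.0004] deg 0.1 mm 1.0
```

View pics/g3.png

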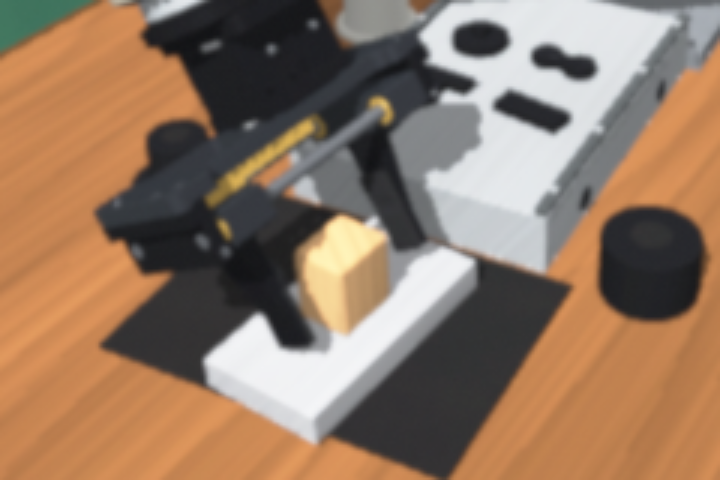

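The fingers straddle the handle, with tips at (295,345) and (410,245) and the handle at (345,275). I'll close now.

Request:
apply_moves --increments '[{"tx":0,"ty":0,"tz":0,"ax":0,"ay":0,"az":0,"claw":60},{"tx":0,"ty":0,"tz":0,"ax":0,"ay":0,"az":0,"claw":45},{"tx":0,"ty":0,"tz":0,"ax":0,"ay":0,"az":0,"claw":30},{"tx":0,"ty":0,"tz":0,"ax":0,"ay":0,"az":0,"claw":25},{"tx":0,"ty":0,"tz":0,"ax":0,"ay":0,"az":0,"claw":25},{"tx":0,"ty":0,"tz":0,"ax":0,"ay":0,"az":0,"claw":25},{"tx":0,"ty":0,"tz":0,"ax":0,"ay":0,"az":0,"claw":25},{"tx":0,"ty":0,"tz":0,"ax":0,"ay":0,"az":0,"claw":25},{"tx":0,"ty":0,"tz":0,"ax":0,"ay":0,"az":0,"claw":25},{"tx":0,"ty":0,"tz":0,"ax":0,"ay":0,"az":0,"claw":25}]' --force 55

```text
t: 4.0
position: [0.5226, 0.2244, 0.0371]
eef_rot: [179.9, -30.0, 177.0]
force: [0.8, 1.8, -0.8]
grip_width: 0.0397
grasp_force: 55.0
```

Run:
```python
from h import *
st(); o=ctrl.get_obs(); p=np.array(o['position']); R0=R.from_euler('xyz',o['eef_rot'],degrees=True).as_matrix()
# lift 0.15 and back over mat
P1=p+[0,0,.13]; print('lift'); inc(P1,R0)
gp=PL-d*.20+[0,0,.20]; R1=Rs(60); print('turn'); inc(tgt(gp,R1),R1,P1,R0)
```

```text
t 4.0 q [-30.1  40.5  14.6  82.3 -19.1  87.5  76.4] p [0.5226 0.2244 0.0371] rpy [179.9 -30.  177. ] F [ 0.8  1.8 -0.8] M [ 0.11 -0.69 -0.22] w 0.0397 gf 54.99671245459467
lift
t [ 0.1299  0.0004 -0.2252] a [0. 0. 0.] deg 0.0 mm 130.0
turn
t [-0.0277 -0.0849 -0.0705] a [ 0.1299 -0.4042  0.4826] deg 115.7 mm 56.9
```

Request:
apply_moves --increments '[{"tx":0.01,"ty":0,"tz":-0.0173,"ax":0,"ay":0,"az":0,"claw":25},{"tx":0.03,"ty":0,"tz":-0.052,"ax":0,"ay":0,"az":0,"claw":25},{"tx":0.05,"ty":0,"tz":-0.0866,"ax":0,"ay":0,"az":0,"claw":25},{"tx":0.07,"ty":0,"tz":-0.1212,"ax":0,"ay":0,"az":0,"claw":25},{"tx":0.09,"ty":0,"tz":-0.156,"ax":0,"ay":0,"az":0,"claw":25},{"tx":0.11,"ty":0,"tz":-0.19,"ax":0,"ay":0,"az":0,"claw":25},{"tx":0.125,"ty":0,"tz":-0.216,"ax":0,"ay":0,"az":0,"claw":25},{"tx":0.13,"ty":0,"tz":-0.225,"ax":0,"ay":0,"az":0,"claw":25},{"tx":0.13,"ty":0,"tz":-0.225,"ax":0,"ay":0,"az":0,"claw":25},{"tx":0.13,"ty":0,"tz":-0.225,"ax":0,"ay":0,"az":0,"claw":25}]'

```text
t: 5.25
position: [0.5221, 0.224, 0.1662]
eef_rot: [180.0, -30.0, 177.0]
force: [0.4, 0.3, -4.2]
grip_width: 0.0396
grasp_force: 55.0
```

Run:
```python
from h import *
st()
gp=PL-d*.20+[0,0,.20]; R1=Rs(60); inc(tgt(gp,R1),R1)
R0=R.from_euler('xyz',ctrl.get_obs()['eef_rot'],degrees=True); rv=(R0.inv()*R.from_matrix(R1)).as_rotvec()
for k in(.25,.5,.75): M=(R0*R.from_rotvec(rv*k)).as_matrix(); print(k,'y',M[:,1].round(2),'z',M[:,2].round(2))
```

```text
t 5.25 q [-30.7  33.7  15.8  77.  -18.   99.3  73.4] p [0.5221 0.224  0.1662] rpy [180. -30. 177.] F [ 0.4  0.3 -4.2] M [-0.07 -1.07  0.02] w 0.0396 gf 54.994525238871574
t [-0.0276 -0.0841 -0.0725] a [ 0.1294 -0.4044  0.4828] deg 115.7 mm 57.2
0.25 y [ 0.36  0.91 -0.22] z [-0.23 -0.14 -0.96]
0.5 y [ 0.66  0.68 -0.3 ] z [-0.02 -0.39 -0.92]
0.75 y [ 0.9   0.38 -0.22] z [ 0.09 -0.65 -0.75]
```

Request:
apply_moves --increments '[{"tx":-0.002,"ty":-0.006,"tz":-0.02,"ax":0.0065,"ay":-0.0202,"az":0.0241,"claw":25},{"tx":-0.004,"ty":-0.013,"tz":-0.035,"ax":0.0169,"ay":-0.0525,"az":0.0628,"claw":25},{"tx":-0.006,"ty":-0.02,"tz":-0.05,"ax":0.0286,"ay":-0.0889,"az":0.1063,"claw":25},{"tx":-0.008,"ty":-0.027,"tz":-0.058,"ax":0.0403,"ay":-0.1252,"az":0.1497,"claw":25},{"tx":-0.011,"ty":-0.034,"tz":-0.058,"ax":0.052,"ay":-0.1616,"az":0.1932,"claw":25},{"tx":-0.013,"ty":-0.042,"tz":-0.058,"ax":0.0637,"ay":-0.198,"az":0.2367,"claw":25},{"tx":-0.016,"ty":-0.05,"tz":-0.058,"ax":0.0754,"ay":-0.2343,"az":0.2801,"claw":25},{"tx":-0.018,"ty":-0.057,"tz":-0.058,"ax":0.0871,"ay":-0.2707,"az":0.3236,"claw":25},{"tx":-0.02,"ty":-0.063,"tz":-0.058,"ax":0.0975,"ay":-0.303,"az":0.3623,"claw":25},{"tx":-0.022,"ty":-0.067,"tz":-0.058,"ax":0.104,"ay":-0.3235,"az":0.3864,"claw":25}]'

```text
t: 6.5
position: [0.5435, 0.1907, 0.1852]
eef_rot: [-165.1, 43.1, 119.2]
force: [0.2, 0.8, -4.2]
grip_width: 0.0395
grasp_force: 55.0
```

Run:
```python
from h import *
st()
# pre-contact: slab centre at d=-0.103 -> lead face -0.093, grasp at -0.142, 15 mm above plate
gp=PL-d*.142+[0,0,.080+.03]; R1=Rs(60); print(gp,tgt(gp,R1)); inc(tgt(gp,R1),R1)
```

```text
t 6.5 q [-69.5  31.6  33.2  90.1  21.8  87.  -19.3] p [0.5435 0.1907 0.1852] rpy [-165.1   43.1  119.2] F [ 0.2  0.8 -4.2] M [ 1.62  0.29 -0.02] w 0.0395 gf 54.99281331896782
[0.55331175 0.1387426  0.11      ] [0.55461055 0.12260009 0.10065   ]
t [0.0211 0.0092 0.2171] a [ 0.0257 -0.0799  0.0962] deg 23.0 mm 109.2
```

Request:
apply_moves --increments '[{"tx":0.001,"ty":0,"tz":0.01,"ax":0.008,"ay":-0.025,"az":0.03,"claw":25},{"tx":0.003,"ty":0.002,"tz":0.03,"ax":0.016,"ay":-0.05,"az":0.06,"claw":25},{"tx":0.005,"ty":0.003,"tz":0.06,"ax":0.0225,"ay":-0.07,"az":0.085,"claw":25},{"tx":0.009,"ty":0.004,"tz":0.09,"ax":0.0257,"ay":-0.08,"az":0.096,"claw":25},{"tx":0.012,"ty":0.005,"tz":0.12,"ax":0.0257,"ay":-0.08,"az":0.096,"claw":25},{"tx":0.015,"ty":0.006,"tz":0.15,"ax":0.0257,"ay":-0.08,"az":0.096,"claw":25},{"tx":0.018,"ty":0.008,"tz":0.18,"ax":0.0257,"ay":-0.08,"az":0.096,"claw":25},{"tx":0.02,"ty":0.009,"tz":0.205,"ax":0.0257,"ay":-0.08,"az":0.096,"claw":25},{"tx":0.021,"ty":0.009,"tz":0.217,"ax":0.0257,"ay":-0.08,"az":0.096,"claw":25},{"tx":0.021,"ty":0.009,"tz":0.217,"ax":0.0257,"ay":-0.08,"az":0.096,"claw":25}]'

```text
t: 7.75
position: [0.5557, 0.1212, 0.1019]
eef_rot: [-179.9, 59.9, 94.7]
force: [0.0, 1.1, -4.2]
grip_width: 0.0394
grasp_force: 55.0
```

Run:
```python
from h import *
st()
gp=PL-d*.142+[0,0,.080+.03]; R1=Rs(60); inc(tgt(gp,R1),R1)
s=snap('side'); a=cv2.resize(s['img'][120:320,160:440,::-1],None,fx=2.8,fy=2.8); cv2.imwrite('pics/s1.png',a)
s=snap('top'); cv2.imwrite('pics/t1.png',s['img'][:,:,::-1])
```

```text
t 7.75 q [-69.5  46.2  37.   92.9  23.8  83.  -39.7] p [0.5557 0.1212 0.1019] rpy [-179.9   59.9   94.7] F [ 0.   1.1 -4.2] M [1.96 0.2  0.04] w 0.0394 gf 54.99468048568815
t [ 0.0036 -0.002  -0.0014] a [-0.     -0.0006  0.0003] deg 0.1 mm 2.2
```

View pics/s1.png

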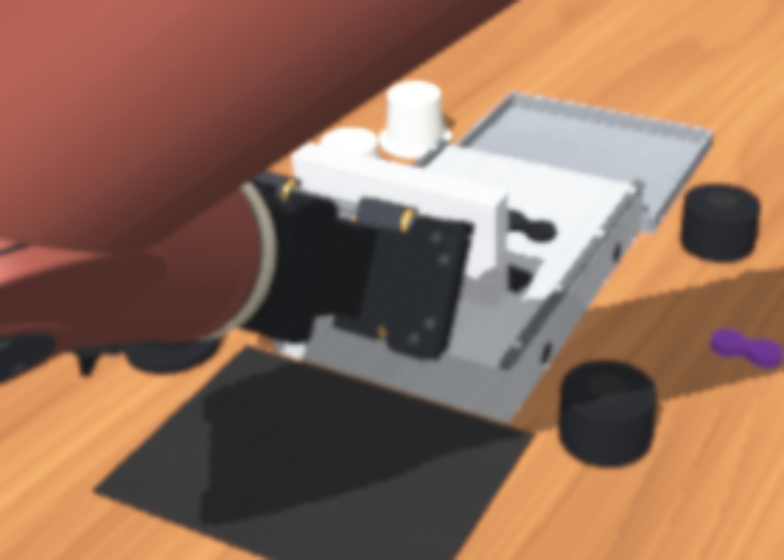

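The slab is held upright across the plate, with its end face at about (505,235) in the crop. It is behind all the offcuts and clear of everything else. I'll check its tilt against projected corners, then descend.

Run:
```python
from h import *
o=ctrl.get_obs(); R0=R.from_euler('xyz',o['eef_rot'],degrees=True).as_matrix(); g=np.array(o['position'])-R0[:,2]*.0187
b=np.radians(30); zt=R0[:,2]; xt=R0[:,0]; down=zt*np.cos(np.radians(60))+xt*np.sin(np.radians(60)); lead=zt*np.sin(np.radians(60))-xt*np.cos(np.radians(60)); y=R0[:,1]
print('down',down.round(3),'bottom z',(g+down*.038)[2])
C=[g+lead*l+y*s*.0725+down*q*.038 for s in(-1,1) for l in(.029,.049) for q in(-1,1)]
s=snap('side'); p=proj(s,C); print(((p-[160,120])*2.8).round())
s=snap('top'); print(proj(s,C).round()); 
hsv=cv2.cvtColor(s['img'],cv2.COLOR_RGB2HSV); m=((hsv[...,1]<60)&(hsv[...,2]>215)).astype(np.uint8)
c_,_=cv2.findContours(m,cv2.RETR_EXTERNAL,cv2.CHAIN_APPROX_NONE)
for k in c_:
    if cv2.contourArea(k)>200: print(cv2.boxPoints(cv2.minAreaRect(k)).round())
```

```text
down [-0.001  0.003 -1.   ] bottom z 0.07354833604732465
[[495. 203.]
 [493. 308.]
 [508. 188.]
 [507. 292.]
 [290. 154.]
 [299. 254.]
 [307. 141.]
 [315. 240.]]
[[272. 246.]
 [278. 244.]
 [284. 246.]
 [289. 243.]
 [268. 160.]
 [274. 166.]
 [279. 159.]
 [285. 166.]]
```

Request:
apply_moves --increments '[{"tx":0.01,"ty":0,"tz":0.006,"ax":0,"ay":0,"az":0,"claw":25},{"tx":0.02,"ty":0,"tz":0.012,"ax":0,"ay":0,"az":0,"claw":25},{"tx":0.03,"ty":0,"tz":0.018,"ax":0,"ay":0,"az":0,"claw":25},{"tx":0.038,"ty":0,"tz":0.022,"ax":0,"ay":0,"az":0,"claw":25},{"tx":0.043,"ty":0,"tz":0.025,"ax":0,"ay":0,"az":0,"claw":25},{"tx":0.045,"ty":0,"tz":0.026,"ax":0,"ay":0,"az":0,"claw":25},{"tx":0.0468,"ty":0,"tz":0.027,"ax":0,"ay":0,"az":0,"claw":25},{"tx":0.0485,"ty":0,"tz":0.028,"ax":0,"ay":0,"az":0,"claw":25},{"tx":0.0485,"ty":0,"tz":0.028,"ax":0,"ay":0,"az":0,"claw":25},{"tx":0.0485,"ty":0,"tz":0.028,"ax":0,"ay":0,"az":0,"claw":25}]'

```text
t: 9.2
position: [0.5557, 0.1215, 0.074]
eef_rot: [-179.9, 59.9, 94.7]
force: [0.1, -1.4, -4.3]
grip_width: 0.0397
grasp_force: 55.0
```

```bash
python3 -c "
from h import *
st()"
```

```text
t 9.2 q [-69.   48.4  36.1  93.   23.   81.2 -41. ] p [0.5557 0.1215 0.074 ] rpy [-179.9   59.9   94.7] F [ 0.1 -1.4 -4.3] M [1.95 0.2  0.05] w 0.0397 gf 54.99470873270184
```

Request:
apply_moves --increments '[{"tx":0.0009,"ty":0,"tz":0.0005,"ax":0,"ay":0,"az":0,"claw":25},{"tx":0.0017,"ty":0,"tz":0.001,"ax":0,"ay":0,"az":0,"claw":25},{"tx":0.0026,"ty":0,"tz":0.0015,"ax":0,"ay":0,"az":0,"claw":25},{"tx":0.0035,"ty":0,"tz":0.002,"ax":0,"ay":0,"az":0,"claw":25},{"tx":0.0043,"ty":0,"tz":0.0025,"ax":0,"ay":0,"az":0,"claw":25},{"tx":0.0052,"ty":0,"tz":0.003,"ax":0,"ay":0,"az":0,"claw":25},{"tx":0.0061,"ty":0,"tz":0.0035,"ax":0,"ay":0,"az":0,"claw":25},{"tx":0.0061,"ty":0,"tz":0.0035,"ax":0,"ay":0,"az":0,"claw":25},{"tx":0.0061,"ty":0,"tz":0.0035,"ax":0,"ay":0,"az":0,"claw":25},{"tx":0.0061,"ty":0,"tz":0.0035,"ax":0,"ay":0,"az":0,"claw":25}]'

```text
t: 10.45
position: [0.5558, 0.1215, 0.0711]
eef_rot: [-180.0, 59.9, 94.7]
force: [-3.5, 3.1, 6.0]
grip_width: 0.0401
grasp_force: 55.0
```

```bash
python3 -c "
from h import *
st()"
```

```text
t 10.45 q [-68.9  48.7  36.   93.   22.9  81.  -41.1] p [0.5558 0.1215 0.0711] rpy [-180.    59.9   94.7] F [-3.5  3.1  6. ] M [ 0.12  0.05 -0.63] w 0.0401 gf 55.0023259408772
```

Contact shows about 10 N of extra vertical force. I'll begin the wipe slowly and watch the force.

Request:
apply_moves --increments '[{"tx":-0.0017,"ty":0,"tz":0.0037,"ax":0,"ay":0,"az":0,"claw":25},{"tx":-0.0047,"ty":0,"tz":0.0089,"ax":0,"ay":0,"az":0,"claw":25},{"tx":-0.0087,"ty":0,"tz":0.0158,"ax":0,"ay":0,"az":0,"claw":25},{"tx":-0.0127,"ty":0,"tz":0.0227,"ax":0,"ay":0,"az":0,"claw":25},{"tx":-0.0167,"ty":0,"tz":0.0296,"ax":0,"ay":0,"az":0,"claw":25},{"tx":-0.0207,"ty":0,"tz":0.0366,"ax":0,"ay":0,"az":0,"claw":25},{"tx":-0.0247,"ty":0,"tz":0.0435,"ax":0,"ay":0,"az":0,"claw":25},{"tx":-0.0287,"ty":0,"tz":0.0504,"ax":0,"ay":0,"az":0,"claw":25},{"tx":-0.0327,"ty":0,"tz":0.0573,"ax":0,"ay":0,"az":0,"claw":25},{"tx":-0.0367,"ty":0,"tz":0.0643,"ax":0,"ay":0,"az":0,"claw":25}]'

```text
t: 11.7
position: [0.5598, 0.0853, 0.0711]
eef_rot: [179.9, 59.9, 94.6]
force: [-0.5, 5.8, 6.4]
grip_width: 0.0397
grasp_force: 55.0
```

```bash
cat >> h.py <<'E'
def lead():
    o=ctrl.get_obs(); R0=R.from_euler('xyz',o['eef_rot'],degrees=True).as_matrix()
    zt=R0[:,2]; xt=R0[:,0]; g=np.array(o['position'])-zt*.0187
    b=np.radians(60); l=zt*np.sin(b)-xt*np.cos(b); dn=zt*np.cos(b)+xt*np.sin(b)
    v=g+l*.049-PL; print('lead face d',round(v@d,4),'u',round(v@c,4),'leadvec',l.round(4),'bottom z',round((g+dn*.038)[2],4))
E
python3 -c "
from h import *
st();lead()"
```

```text
t 11.7 q [-67.9  47.3  37.1  96.2  24.5  77.8 -40.8] p [0.5598 0.0853 0.0711] rpy [179.9  59.9  94.6] F [-0.5  5.8  6.4] M [ 0.07 -0.07  0.02] w 0.0397 gf 54.99433146324009
lead face d -0.0554 u 0.0022 leadvec [ 0.0827 -0.9966 -0.0023] bottom z 0.0425
```

Request:
apply_moves --increments '[{"tx":-0.0058,"ty":0,"tz":0.0105,"ax":0,"ay":0,"az":0,"claw":25},{"tx":-0.0118,"ty":0,"tz":0.0209,"ax":0,"ay":0,"az":0,"claw":25},{"tx":-0.0178,"ty":0,"tz":0.0313,"ax":0,"ay":0,"az":0,"claw":25},{"tx":-0.0238,"ty":0,"tz":0.0417,"ax":0,"ay":0,"az":0,"claw":25},{"tx":-0.0298,"ty":0,"tz":0.0521,"ax":0,"ay":0,"az":0,"claw":25},{"tx":-0.0358,"ty":0,"tz":0.0625,"ax":0,"ay":0,"az":0,"claw":25},{"tx":-0.0418,"ty":0,"tz":0.0728,"ax":0,"ay":0,"az":0,"claw":25},{"tx":-0.0478,"ty":0,"tz":0.0832,"ax":0,"ay":0,"az":0,"claw":25},{"tx":-0.0538,"ty":0,"tz":0.0936,"ax":0,"ay":0,"az":0,"claw":25},{"tx":-0.0598,"ty":0,"tz":0.104,"ax":0,"ay":0,"az":0,"claw":25}]'

```text
t: 12.95
position: [0.5649, 0.0256, 0.071]
eef_rot: [179.9, 59.9, 94.7]
force: [-1.0, 7.8, 8.8]
grip_width: 0.0394
grasp_force: 55.0
```

```bash
python3 -c "
from h import *
st();lead();snap('top','w1.png')"
```

```text
t 12.95 q [-65.8  45.5  38.8 101.   27.1  72.7 -40. ] p [0.5649 0.0256 0.071 ] rpy [179.9  59.9  94.7] F [-1.   7.8  8.8] M [-0.14 -0.08  0.01] w 0.0394 gf 54.99393798876554
lead face d 0.0045 u 0.0026 leadvec [ 0.0831 -0.9965 -0.0021] bottom z 0.0424
```

View pics/w1.png

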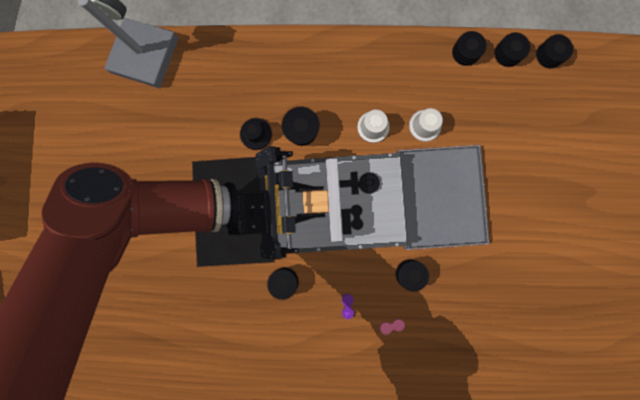

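The blade is at about x=334 px. It is pushing the T (352,183) into the disc (371,183) and the bar and runner (352,217) ahead of it. All four are in front of the blade and inside the rims. Normal force is about 13 N. I'll continue.

Request:
apply_moves --increments '[{"tx":-0.006,"ty":0,"tz":0.0104,"ax":0,"ay":0,"az":0,"claw":25},{"tx":-0.012,"ty":0,"tz":0.0208,"ax":0,"ay":0,"az":0,"claw":25},{"tx":-0.018,"ty":0,"tz":0.0312,"ax":0,"ay":0,"az":0,"claw":25},{"tx":-0.024,"ty":0,"tz":0.0416,"ax":0,"ay":0,"az":0,"claw":25},{"tx":-0.03,"ty":0,"tz":0.052,"ax":0,"ay":0,"az":0,"claw":25},{"tx":-0.036,"ty":0,"tz":0.0624,"ax":0,"ay":0,"az":0,"claw":25},{"tx":-0.042,"ty":0,"tz":0.0727,"ax":0,"ay":0,"az":0,"claw":25},{"tx":-0.048,"ty":0,"tz":0.0831,"ax":0,"ay":0,"az":0,"claw":25},{"tx":-0.054,"ty":0,"tz":0.0935,"ax":0,"ay":0,"az":0,"claw":25},{"tx":-0.06,"ty":0,"tz":0.1039,"ax":0,"ay":0,"az":0,"claw":25}]'

```text
t: 14.25
position: [0.57, -0.0341, 0.071]
eef_rot: [179.9, 59.9, 94.6]
force: [-0.3, 7.4, 11.1]
grip_width: 0.0395
grasp_force: 55.0
```

```bash
python3 -c "
from h import *
st();lead()"
```

```text
t 14.25 q [-63.3  44.2  40.7 105.   29.8  67.7 -39.2] p [ 0.57   -0.0341  0.071 ] rpy [179.9  59.9  94.6] F [-0.3  7.4 11.1] M [-0.37 -0.13 -0.01] w 0.0395 gf 54.99417522456497
lead face d 0.0645 u 0.0028 leadvec [ 0.0832 -0.9965 -0.0018] bottom z 0.0424
```

Request:
apply_moves --increments '[{"tx":-0.0061,"ty":0,"tz":0.0103,"ax":0,"ay":0,"az":0,"claw":25},{"tx":-0.0121,"ty":0,"tz":0.0207,"ax":0,"ay":0,"az":0,"claw":25},{"tx":-0.0182,"ty":0,"tz":0.0311,"ax":0,"ay":0,"az":0,"claw":25},{"tx":-0.0242,"ty":0,"tz":0.0415,"ax":0,"ay":0,"az":0,"claw":25},{"tx":-0.0302,"ty":0,"tz":0.0519,"ax":0,"ay":0,"az":0,"claw":25},{"tx":-0.0362,"ty":0,"tz":0.0623,"ax":0,"ay":0,"az":0,"claw":25},{"tx":-0.0422,"ty":0,"tz":0.0726,"ax":0,"ay":0,"az":0,"claw":25},{"tx":-0.0482,"ty":0,"tz":0.083,"ax":0,"ay":0,"az":0,"claw":25},{"tx":-0.0542,"ty":0,"tz":0.0934,"ax":0,"ay":0,"az":0,"claw":25},{"tx":-0.0602,"ty":0,"tz":0.1038,"ax":0,"ay":0,"az":0,"claw":25}]'

```text
t: 15.5
position: [0.5749, -0.0942, 0.071]
eef_rot: [179.9, 59.9, 94.7]
force: [-0.5, 6.4, 9.9]
grip_width: 0.0396
grasp_force: 55.0
```

```bash
python3 -c "
from h import *
st();lead();s=snap('top');cv2.imwrite('pics/w2.png',cv2.resize(s['img'][130:260,300:510,::-1],None,fx=3.5,fy=3.5))"
```

```text
t 15.5 q [-60.2  43.4  42.7 108.1  32.6  62.5 -38.2] p [ 0.5749 -0.0942  0.071 ] rpy [179.9  59.9  94.7] F [-0.5  6.4  9.9] M [-0.33 -0.13  0.03] w 0.0396 gf 54.9944974668324
lead face d 0.1247 u 0.0029 leadvec [ 0.0831 -0.9965 -0.0015] bottom z 0.0424
```

View pics/w2.png

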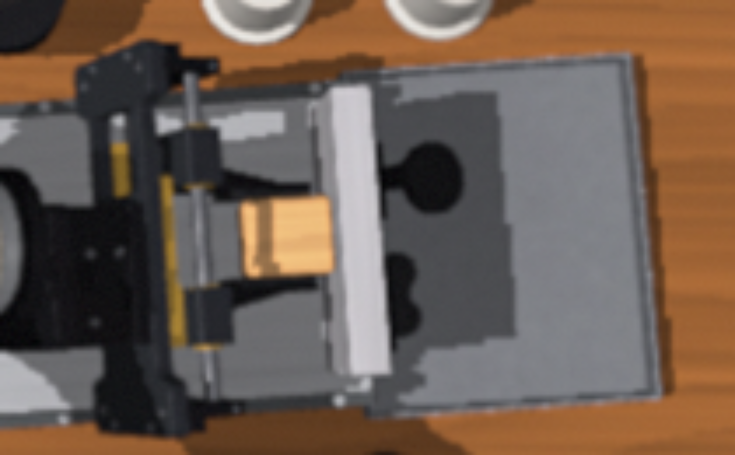

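The disc (430,178) and runner (400,295) are over or in the tray. The T shows at (390,178), and the bar is hidden under the slab's top edge. I'll push a little past the edge, keeping the rear of the blade on the plate.

Request:
apply_moves --increments '[{"tx":-0.004,"ty":0,"tz":0.0069,"ax":0,"ay":0,"az":0,"claw":25},{"tx":-0.008,"ty":0,"tz":0.0139,"ax":0,"ay":0,"az":0,"claw":25},{"tx":-0.011,"ty":0,"tz":0.019,"ax":0,"ay":0,"az":0,"claw":25},{"tx":-0.0125,"ty":0,"tz":0.0216,"ax":0,"ay":0,"az":0,"claw":25},{"tx":-0.0135,"ty":0,"tz":0.0234,"ax":0,"ay":0,"az":0,"claw":25},{"tx":-0.014,"ty":0,"tz":0.0242,"ax":0,"ay":0,"az":0,"claw":25},{"tx":-0.014,"ty":0,"tz":0.0242,"ax":0,"ay":0,"az":0,"claw":25},{"tx":-0.014,"ty":0,"tz":0.0242,"ax":0,"ay":0,"az":0,"claw":25},{"tx":-0.014,"ty":0,"tz":0.0242,"ax":0,"ay":0,"az":0,"claw":25},{"tx":-0.014,"ty":0,"tz":0.0242,"ax":0,"ay":0,"az":0,"claw":25}]'

```text
t: 16.8
position: [0.5759, -0.1081, 0.071]
eef_rot: [179.9, 59.9, 94.6]
force: [-0.5, 6.4, 10.5]
grip_width: 0.0402
grasp_force: 55.0
```

```bash
python3 -c "
from h import *
st();lead();s=snap('top');a=cv2.resize(s['img'][140:260,360:510,::-1],None,fx=3,fy=3)
q=snap('side');b=cv2.resize(q['img'][130:230,290:440,::-1],None,fx=3,fy=3,interpolation=cv2.INTER_CUBIC)
b=cv2.copyMakeBorder(b,0,60,0,0,cv2.BORDER_CONSTANT); s=np.hstack([cv2.resize(a,(400,320)),cv2.resize(b,(400,320))]); cv2.imwrite('pics/w3.png',s)"
```

```text
t 16.8 q [-59.4  43.3  43.2 108.7  33.3  61.3 -38. ] p [ 0.5759 -0.1081  0.071 ] rpy [179.9  59.9  94.6] F [-0.5  6.4 10.5] M [-0.41 -0.11  0.04] w 0.0402 gf 54.994541122578084
lead face d 0.1387 u 0.0028 leadvec [ 0.0828 -0.9966 -0.0014] bottom z 0.0424
```

View pics/w3.png

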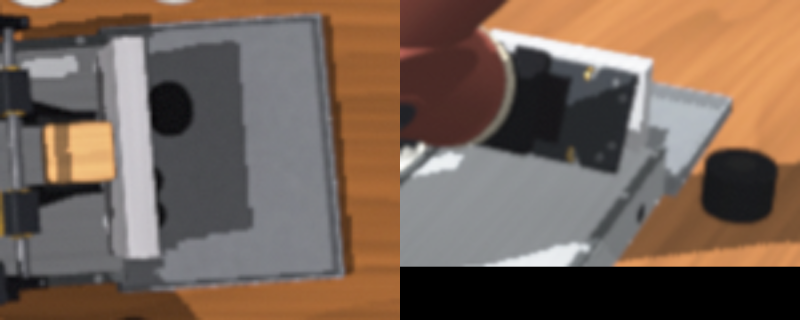

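Disc (170,108) is in the tray; the others are hidden under the slab's edge. I'll lift straight up, back off and check with masks.

Request:
apply_moves --increments '[{"tx":-0.0087,"ty":0,"tz":-0.005,"ax":0,"ay":0,"az":0,"claw":25},{"tx":-0.0346,"ty":0,"tz":-0.02,"ax":0,"ay":0,"az":0,"claw":25},{"tx":-0.0693,"ty":0,"tz":-0.04,"ax":0,"ay":0,"az":0,"claw":25},{"tx":-0.1074,"ty":0,"tz":-0.062,"ax":0,"ay":0,"az":0,"claw":25},{"tx":-0.1386,"ty":0,"tz":-0.08,"ax":0,"ay":0,"az":0,"claw":25},{"tx":-0.1236,"ty":0,"tz":-0.106,"ax":0,"ay":0,"az":0,"claw":25},{"tx":-0.0936,"ty":0,"tz":-0.158,"ax":0,"ay":0,"az":0,"claw":25},{"tx":-0.0586,"ty":0,"tz":-0.2186,"ax":0,"ay":0,"az":0,"claw":25},{"tx":-0.0236,"ty":0,"tz":-0.2792,"ax":0,"ay":0,"az":0,"claw":25},{"tx":0.0014,"ty":0,"tz":-0.3225,"ax":0,"ay":0,"az":0,"claw":25}]'

```text
t: 18.15
position: [0.5629, 0.0338, 0.1491]
eef_rot: [-179.8, 59.8, 95.0]
force: [0.4, -0.4, -5.1]
grip_width: 0.0396
grasp_force: 55.0
```

```bash
cat > chk.py <<'E'
from h import *
st();lead()
s=snap('top','r%d.png'%int(ctrl.get_obs()['t'])); V=s['img'].max(2)
m=np.zeros(V.shape,np.uint8)
poly=proj(s,[PL+c*u+d*v+[0,0,.03] for u,v in((-.09,.0),(.09,.0),(.097,.30),(-.097,.30))])
cv2.fillPoly(m,[poly.astype(np.int32)],1)
k=((V<45)&(m>0)).astype(np.uint8)
C,_=cv2.findContours(k,cv2.RETR_EXTERNAL,cv2.CHAIN_APPROX_NONE)
for q in C:
    if cv2.contourArea(q)>25:
        b=cv2.minAreaRect(q); P=ray(s,[b[0]],.010)[0]-PL
        print('px',np.round(b[0]),'area',cv2.contourArea(q),'size mm',np.round(np.array(b[1])/386.7*.78*1000),'d',round(P@d,3),'u',round(P@c,3))
E
python3 chk.py
```

```text
t 18.15 q [-68.6  39.2  42.   99.8  28.8  78.9 -35.8] p [0.5629 0.0338 0.1491] rpy [-179.8   59.8   95. ] F [ 0.4 -0.4 -5.1] M [2.02 0.18 0.06] w 0.0396 gf 54.99470111913979
lead face d -0.0038 u 0.0012 leadvec [ 0.0835 -0.9965 -0.0028] bottom z 0.1205
px [413. 216.] area 329.5 size mm [54. 32.] d 0.154 u -0.033
px [416. 182.] area 402.0 size mm [42. 58.] d 0.166 u 0.035
```

```bash
cat >> chk.py <<'E'
for q in C:
    if cv2.contourArea(q)>25:
        for z in(.011,.05):
            P=ray(s,q.reshape(-1,2),z)-PL; print('z',z,'d range',(P@d).min().round(4),(P@d).max().round(4),'u',(P@c).min().round(4),(P@c).max().round(4))
a=cv2.resize(s['img'][150:255,380:500,::-1],(440,385),interpolation=cv2.INTER_CUBIC)
t=snap('side'); px=proj(t,[PL+d*.17+[0,0,.02]])[0].astype(int); print(px)
y0=max(px[1]-35,0);b=cv2.resize(t['img'][y0:y0+70,px[0]-32:px[0]+33,::-1],(355,385),interpolation=cv2.INTER_CUBIC)
cv2.imwrite('pics/tr.png',np.hstack([a,b]))
E
python3 chk.py
```

```text
t 18.2 q [-68.7  39.2  41.9  99.6  28.7  79.  -35.8] p [0.5633 0.0372 0.1486] rpy [-179.8   59.7   95.1] F [-0.3  4.1 -5.4] M [2.32 0.21 0.06] w 0.0394 gf 54.995215251110494
lead face d -0.0072 u 0.002 leadvec [ 0.087  -0.9962 -0.0044] bottom z 0.12
px [413. 216.] area 331.5 size mm [54. 32.] d 0.154 u -0.033
px [416. 182.] area 403.5 size mm [42. 58.] d 0.166 u 0.035
z 0.011 d range 0.1376 0.1694 u -0.0604 -0.0063
z 0.05 d range 0.1301 0.1604 u -0.0592 -0.0079
z 0.011 d range 0.1373 0.1958 u 0.0147 0.0579
z 0.05 d range 0.1299 0.1855 u 0.0121 0.0532
[359 179]
```

View pics/tr.png

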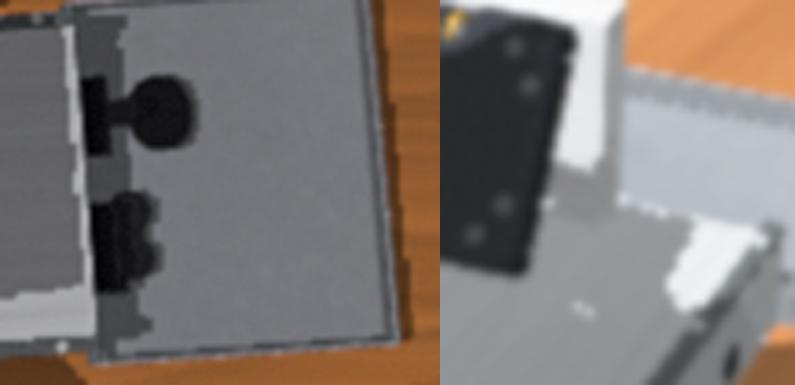

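Left panel: the plate is clear. The T (95,115), disc (160,112), bar (107,245) and runner (135,235) are all past the plate edge in the tray, with d ≥ 0.137 against the edge at 0.130. Now I'll set the scraper on the mat.

Run:
```python
from h import *
st();lead()
R1=Rs(60)
gp=PL-d*.232+[0,0,.042+.03]; print(gp,tgt(gp,R1)); inc(tgt(gp,R1),R1)
gp[2]+=.06; print('via'); inc(tgt(gp,R1),R1)
```

```text
t 18.3 q [-68.6  39.2  42.1  99.8  28.9  78.8 -35.8] p [0.5633 0.0328 0.1494] rpy [-179.9   59.9   94.9] F [ 1.1  0.7 -4. ] M [ 1.92  0.22 -0.02] w 0.0397 gf 54.99495823401958
lead face d -0.0028 u 0.0016 leadvec [ 0.0838 -0.9965 -0.0023] bottom z 0.1208
[0.54609385 0.2284527  0.072     ] [0.54739265 0.21231019 0.06265   ]
t [ 0.331  -0.0014 -0.2246] a [ 0.0008 -0.0007  0.0009] deg 0.3 mm 200.0
via
t [ 0.2272 -0.0016 -0.2848] a [ 0.0008 -0.0007  0.0009] deg 0.3 mm 182.2
```

Request:
apply_moves --increments '[{"tx":0.015,"ty":0,"tz":-0.026,"ax":0,"ay":0,"az":0,"claw":25},{"tx":0.04,"ty":0,"tz":-0.0693,"ax":0,"ay":0,"az":0,"claw":25},{"tx":0.07,"ty":0,"tz":-0.1212,"ax":0,"ay":0,"az":0,"claw":25},{"tx":0.1,"ty":0,"tz":-0.1732,"ax":0,"ay":0,"az":0,"claw":25},{"tx":0.13,"ty":0,"tz":-0.2252,"ax":0,"ay":0,"az":0,"claw":25},{"tx":0.16,"ty":0,"tz":-0.2771,"ax":0,"ay":0,"az":0,"claw":25},{"tx":0.178,"ty":0,"tz":-0.3083,"ax":0,"ay":0,"az":0,"claw":25},{"tx":0.18,"ty":0,"tz":-0.3118,"ax":0,"ay":0,"az":0,"claw":25},{"tx":0.206,"ty":0,"tz":-0.2968,"ax":0,"ay":0,"az":0,"claw":25},{"tx":0.2406,"ty":0,"tz":-0.2768,"ax":0,"ay":0,"az":0,"claw":25}]'

```text
t: 19.55
position: [0.5486, 0.2089, 0.1145]
eef_rot: [-179.9, 59.9, 94.6]
force: [0.1, -0.9, -4.8]
grip_width: 0.0398
grasp_force: 55.0
```

Run:
```python
from h import *
ctrl.snapshot('top');ctrl.snapshot('top')
st();lead()
R1=Rs(60)
gp=PL-d*.232+[0,0,.042+.005];inc(tgt(gp,R1),R1)
```

```text
t 19.65 q [-72.2  50.1  36.3  83.6  20.   91.  -39.2] p [0.5473 0.2087 0.1125] rpy [-179.5   60.    95. ] F [ 0.4 -1.3 -3.5] M [ 2.03  0.23 -0.03] w 0.0396 gf 54.99516511335969
lead face d -0.1795 u -0.0004 leadvec [ 7.970e-02 -9.968e-01  2.000e-04] bottom z 0.0838
t [0.1331 0.0015 0.0686] a [-0.0009  0.0001  0.0012] deg 0.3 mm 74.9
```

Request:
apply_moves --increments '[{"tx":0.0173,"ty":0,"tz":0.01,"ax":0,"ay":0,"az":0,"claw":25},{"tx":0.0346,"ty":0,"tz":0.02,"ax":0,"ay":0,"az":0,"claw":25},{"tx":0.052,"ty":0,"tz":0.03,"ax":0,"ay":0,"az":0,"claw":25},{"tx":0.0693,"ty":0,"tz":0.04,"ax":0,"ay":0,"az":0,"claw":25},{"tx":0.0866,"ty":0,"tz":0.05,"ax":0,"ay":0,"az":0,"claw":25},{"tx":0.104,"ty":0,"tz":0.06,"ax":0,"ay":0,"az":0,"claw":25},{"tx":0.116,"ty":0,"tz":0.067,"ax":0,"ay":0,"az":0,"claw":25},{"tx":0.1247,"ty":0,"tz":0.072,"ax":0,"ay":0,"az":0,"claw":25},{"tx":0.1247,"ty":0,"tz":0.072,"ax":0,"ay":0,"az":0,"claw":25},{"tx":0.1247,"ty":0,"tz":0.072,"ax":0,"ay":0,"az":0,"claw":25}]'

```text
t: 20.9
position: [0.5487, 0.2104, 0.0438]
eef_rot: [-180.0, 59.9, 94.7]
force: [-0.4, -0.6, -4.4]
grip_width: 0.0396
grasp_force: 55.0
```

Run:
```python
from h import *
st();lead()
```

```text
t 20.9 q [-71.1  55.2  34.4  83.6  17.9  86.8 -42.3] p [0.5487 0.2104 0.0438] rpy [-180.    59.9   94.7] F [-0.4 -0.6 -4.4] M [1.97 0.21 0.07] w 0.0396 gf 54.99460096936673
lead face d -0.1809 u 0.0011 leadvec [ 0.0809 -0.9967 -0.0022] bottom z 0.0152
```

Request:
apply_moves --increments '[{"tx":0.0052,"ty":0,"tz":0.003,"ax":0,"ay":0,"az":0,"claw":25},{"tx":0.0104,"ty":0,"tz":0.006,"ax":0,"ay":0,"az":0,"claw":25},{"tx":0.0139,"ty":0,"tz":0.008,"ax":0,"ay":0,"az":0,"claw":25},{"tx":0.0156,"ty":0,"tz":0.009,"ax":0,"ay":0,"az":0,"claw":25},{"tx":0.0165,"ty":0,"tz":0.0095,"ax":0,"ay":0,"az":0,"claw":25},{"tx":0.0173,"ty":0,"tz":0.01,"ax":0,"ay":0,"az":0,"claw":25},{"tx":0.0178,"ty":0,"tz":0.0103,"ax":0,"ay":0,"az":0,"claw":25},{"tx":0.0184,"ty":0,"tz":0.0106,"ax":0,"ay":0,"az":0,"claw":25},{"tx":0.0184,"ty":0,"tz":0.0106,"ax":0,"ay":0,"az":0,"claw":25},{"tx":0.0184,"ty":0,"tz":0.0106,"ax":0,"ay":0,"az":0,"claw":25}]'

```text
t: 22.15
position: [0.5485, 0.2104, 0.0332]
eef_rot: [-179.9, 59.9, 94.7]
force: [-1.8, 1.5, 0.1]
grip_width: 0.0397
grasp_force: 55.0
```

Run:
```python
from h import *
st();lead()
```

```text
t 22.15 q [-71.   56.1  34.1  83.5  17.6  86.2 -42.7] p [0.5485 0.2104 0.0332] rpy [-179.9   59.9   94.7] F [-1.8  1.5  0.1] M [ 1.09  0.1  -0.27] w 0.0397 gf 54.99651865102351
lead face d -0.1809 u 0.001 leadvec [ 0.0808 -0.9967 -0.0018] bottom z 0.0046
```

Request:
apply_moves --increments '[{"tx":0.0005,"ty":0,"tz":0.0003,"ax":0,"ay":0,"az":0,"claw":25},{"tx":0.0005,"ty":0,"tz":0.0003,"ax":0,"ay":0,"az":0,"claw":25},{"tx":0.0005,"ty":0,"tz":0.0003,"ax":0,"ay":0,"az":0,"claw":41},{"tx":0.0005,"ty":0,"tz":0.0003,"ax":0,"ay":0,"az":0,"claw":44},{"tx":0.0005,"ty":0,"tz":0.0003,"ax":0,"ay":0,"az":0,"claw":50},{"tx":0.0005,"ty":0,"tz":0.0003,"ax":0,"ay":0,"az":0,"claw":60},{"tx":0.0005,"ty":0,"tz":0.0003,"ax":0,"ay":0,"az":0,"claw":75},{"tx":0.0005,"ty":0,"tz":0.0003,"ax":0,"ay":0,"az":0,"claw":75},{"tx":0.0005,"ty":0,"tz":0.0003,"ax":0,"ay":0,"az":0,"claw":75},{"tx":0.0005,"ty":0,"tz":0.0003,"ax":0,"ay":0,"az":0,"claw":75}]' --force 30

```text
t: 23.4
position: [0.5485, 0.2104, 0.0326]
eef_rot: [-179.9, 59.9, 94.7]
force: [0.0, 0.3, 0.2]
grip_width: 0.0746
grasp_force: 0.0
```

```bash
cat > stand.py <<'E'
from h import *
st()
g=PL-d*(.181+.049)+c*.001; g[2]=.042
s=snap('top','st%d.png'%int(10*ctrl.get_obs()['t'])); t=snap('side','ss%d.png'%int(10*ctrl.get_obs()['t']))
C=[g+d*l+c*q*.0725+[0,0,.038] for q in(-1,1) for l in(.029,.049)]
print('pred top corners',proj(s,C).round().tolist(),'side',proj(t,C).round().tolist())
hsv=cv2.cvtColor(s['img'],cv2.COLOR_RGB2HSV); m=((hsv[...,1]<60)&(hsv[...,2]>120)); m[:,264:]=0; m[:,:190]=0; m[:150]=0; m[270:]=0
K,_=cv2.findContours(m.astype(np.uint8),cv2.RETR_EXTERNAL,cv2.CHAIN_APPROX_NONE)
for k in K:
    if cv2.contourArea(k)>60: print('seen top',cv2.contourArea(k),cv2.boxPoints(cv2.minAreaRect(k)).round().tolist())
E
python3 stand.py
```

```text
t 23.4 q [-71.   56.1  34.1  83.5  17.6  86.2 -42.7] p [0.5485 0.2104 0.0326] rpy [-179.9   59.9   94.7] F [0.  0.3 0.2] M [ 0.93  0.18 -0.01] w 0.0746 gf 0.0
pred top corners [[230.0, 247.0], [241.0, 246.0], [227.0, 169.0], [237.0, 168.0]] side [[313.0, 255.0], [319.0, 249.0], [238.0, 232.0], [245.0, 226.0]]
seen top 735.0 [[227.0, 169.0], [238.0, 169.0], [241.0, 246.0], [231.0, 246.0]]
```

The scraper stands where predicted, within 1 px. I'll retreat along the tool axis.

Request:
apply_moves --increments '[{"tx":0,"ty":0,"tz":-0.01,"ax":0,"ay":0,"az":0,"claw":75},{"tx":0,"ty":0,"tz":-0.03,"ax":0,"ay":0,"az":0,"claw":75},{"tx":0,"ty":0,"tz":-0.06,"ax":0,"ay":0,"az":0,"claw":75},{"tx":0,"ty":0,"tz":-0.09,"ax":0,"ay":0,"az":0,"claw":75},{"tx":0,"ty":0,"tz":-0.12,"ax":0,"ay":0,"az":0,"claw":75},{"tx":0,"ty":0,"tz":-0.15,"ax":0,"ay":0,"az":0,"claw":75},{"tx":-0.02,"ty":0,"tz":-0.18,"ax":0,"ay":0,"az":0,"claw":75},{"tx":-0.04,"ty":0,"tz":-0.2,"ax":0,"ay":0,"az":0,"claw":75},{"tx":-0.05,"ty":0,"tz":-0.21,"ax":0,"ay":0,"az":0,"claw":75},{"tx":-0.05,"ty":0,"tz":-0.21,"ax":0,"ay":0,"az":0,"claw":75}]'

```text
t: 24.75
position: [0.5424, 0.2883, 0.1075]
eef_rot: [-180.0, 59.8, 94.6]
force: [0.4, -0.1, -0.2]
grip_width: 0.0754
grasp_force: 0.0
```

```bash
python3 stand.py; python3 chk.py | tail -8
python3 - <<'E'
import cv2,numpy as np
a=cv2.imread('pics/top0.png').astype(int); import glob
b=cv2.imread(sorted(glob.glob('pics/st*.png'))[-1]).astype(int)
for n,(x,y) in dict(fl=(256,133),cone=(300,126),c1=(374,126),c2=(426,124),r1=(283,283),r2=(412,275)).items():
    A,B=(np.argwhere((abs(i[y-25:y+25,x-25:x+25].sum(2)-(60 if n[0]!='c' or n=='cone' else 620))<110)).mean(0) for i in(a,b)); print(n,(B-A).round(1))
E
```

```text
t 24.75 q [-72.8  55.1  34.4  73.4  17.2  97.7 -40.1] p [0.5424 0.2883 0.1075] rpy [-180.    59.8   94.6] F [ 0.4 -0.1 -0.2] M [0.98 0.12 0.01] w 0.0754 gf 0.0
pred top corners [[230.0, 247.0], [241.0, 246.0], [227.0, 169.0], [237.0, 168.0]] side [[313.0, 255.0], [319.0, 249.0], [238.0, 232.0], [245.0, 226.0]]
seen top 735.0 [[227.0, 169.0], [238.0, 169.0], [241.0, 246.0], [231.0, 246.0]]
lead face d -0.2588 u 0.0008 leadvec [ 0.0804 -0.9968 -0.0018] bottom z 0.078
px [413. 216.] area 338.5 size mm [54. 32.] d 0.154 u -0.033
px [417. 181.] area 409.0 size mm [43. 59.] d 0.167 u 0.037
z 0.011 d range 0.1376 0.1694 u -0.0605 -0.0062
z 0.05 d range 0.1301 0.1604 u -0.0593 -0.0077
z 0.011 d range 0.1373 0.1971 u 0.0147 0.0579
z 0.05 d range 0.1299 0.1866 u 0.0121 0.0532
[359 179]
fl [ 0.4 -0.8]
cone [-0.1  0.1]
c1 [ 0.2 -0.6]
c2 [ 0.3 -0.7]
r1 [ 3.9 -4.8]
r2 [-0. -0.]
```

Run:
```python
import cv2,numpy as np,glob
for f in ['pics/top0.png','pics/w1.png',sorted(glob.glob('pics/st*.png'))[-1]]:
    V=cv2.imread(f).max(2)
    for th in(25,35,50):
        m=np.zeros_like(V); m[255:312,255:312]=(V[255:312,255:312]<th)*1
        K,_=cv2.findContours(m,0,1); k=max(K,key=cv2.contourArea); print(f,th,cv2.contourArea(k),cv2.boundingRect(k))
```

```text
pics/top0.png 25 51.0 (276, 268, 22, 23)
pics/top0.png 35 680.0 (268, 268, 31, 31)
pics/top0.png 50 714.5 (268, 268, 31, 31)
pics/w1.png 25 27.5 (279, 268, 19, 17)
pics/w1.png 35 652.0 (269, 268, 29, 31)
pics/w1.png 50 706.5 (268, 268, 31, 31)
pics/st247.png 25 519.5 (268, 268, 30, 31)
pics/st247.png 35 706.5 (268, 268, 31, 31)
pics/st247.png 50 758.0 (267, 267, 32, 33)
```

The bushing hasn't moved; the apparent shift was only shading. Handing in.

```bash
python3 -c "
from plant import ctrl
print(ctrl.hand_in())"
```

```text
the job is handed in; nothing more can be done
None
```

I've handed the job in at about 25 s: all four offcuts are in the tray, the scraper stands upright on a long edge on the mat and is released, and the bushings and caps haven't moved; the wipe pressed with about 10–15 N.

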